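Span-calibrate the pouch scale

ROBOT

A 6-joint arm with a two-finger parallel gripper is mounted at the origin on a cart in front of the work surface, level with it; the furniture and walls round the work are solid. World frame = base frame: x ahead of the robot, y to its left, z up, the work surface at z = 0. Lengths are in m, angles in rad, forces in N, time in s.
With the tool pointing down it reaches from about 0.35 to 0.725 m from the base axis. Payload 4.3 kg.
Tool frame: the origin (TCP) lies midway between the tips of the shut fingers; the grasp point (between the pads) lies 19 mm behind it; x points along the fingers, y is the direction in which the jaws open and shut, and the axes are right-handed (so a half turn about x gives the same grasp; the last joint's range is limited). The gripper opens to 85 mm and grips with 20 to 120 N. Pads are 22 mm wide; open, the fingers measure 114 mm over their backs; the gripper's body (76 mm by 85 mm) begins 54 mm behind the grasp point. The pads swing forward as they close: fully open they stand 13 mm farther back than shut.
Start: joints at [0.993, 0.377, 0.081, 1.274, 0, 1.46], TCP at [0.259, 0.513, 0.231] pointing down, gripper open.
Joint ranges: [-2.72, 2.72], [-0.84, 1.66], [-1.02, 1.22], [-1.77, 2.12], [-1.37, 1.28], [-3.14, 3.14]. Speed limits (rad/s): [2.57, 2.57, 3.14, 3.14, 3.14, 3.14].

INTERFACE

Orientations are given as [roll, pitch, yaw] about the fixed x, y, z axes, in that order (R = Rz(yaw) Ry(pitch) Rx(roll)).
In Python, from rig import bot gives the robot as it stands.
- The arm moves only by the tool step_arm, never from a script. Its argument "targets" is one flat list of numbers, 7 for each row, row after row: the opening in per cent of the stroke, from 0 (shut) to 100 (fully open), then the shift along the tool's x, y, z in cm, then the turn, a rotation vector about the tool's x, y, z in rad. In form: [fingers, dx, dy, dz, wx, wy, wz, fingers, dx, dy, dz, wx, wy, wz, ...]. A call has exactly 5 rows; each row shifts and turns the commanded pose from where the row before left it, along the tool's axes as they then stand; what a row does not reach is not made up. A row lasts 1/12 s, in which the tool goes at most 41.7 mm and 7.16 degrees, less where a joint would pass 70% of its speed; a pose out of reach is approached as far as the arm can. A call with a gripper value outside its range is refused whole. The fingers move at their own pace and stop on an object; "squeeze" is the grip in N (left out, the last holds). Time passes only in rows, so rows that do not move let the fingers close, or fill a call up. It gives the time, the measured TCP pose, the force and the opening at its end, in the units of the state.
- bot.observe(): the state, without advancing time (a new reading comes with each control period).
- bot.snapshot(name): name is "scene" or "top" or "wrist"; returns a dict with "image" (420x560x3 uint8, red, green, blue), "depth" (420x560 float32, m along the optical axis (not along the pixel's ray), 0 where there is no reading), "intrinsics" (3x3 intrinsics, pixels), "distortion" ([k1, k2, p1, p2, k3] as OpenCV has them; the pictures are not rectified), "R" (3x3) and "t" (3): a world point X has camera coordinates R X + t. Camera axes: x right, y down, z forward; pixel columns grow to the right and rows downward; lengths in m; the calibration is good to about 2 mm. A picture is of the moment at which its call begins.
- bot.sign_off(): hands the job in, once; it reports no verdict.
The state is a dict: "clock": time; "q": joint angles; "joint_vel": joint speeds; "tau": joint torques, N m; "tool_pos": TCP position; "ee_rot": TCP orientation; "wrist_force": force on the tool from outside, world axes, zero at the start; "wrist_torque": the same for the moment, N m; "opening": finger opening in m.
Only numpy, scipy, OpenCV 4.12 (cv2) and the standard library are available. Lean on these libraries where they do the work, as an engineer would, in place of code of your own. Each camera call takes 0.05 s, during which the arm holds its last target. There are 200 camera calls.

TASK

The bench scale that checks the filled pouches needs its span calibrated. Set the larger of the two calibration weights gently upright in the middle of the pan and let go of it; then, with the scale's dust cover slid aside, press the calibration key underneath fully down and keep it down for two seconds. Finish with the dust cover slid fully shut and the weight still standing on the pan, never press the key without the weight on the pan, and leave the other loose things where they are.

Things in the scene. Friction and masses are not known exactly. Their poses are not given: they have to be found in the camera images.
- scale: Bench scale, fixed to the table: white case 180 (own x, depth) x 190 (own y, width) mm. Origin: centre of its footprint at table height; own z up, +x from its front edge to its back, +y to its left seen from the front. Steel pan at the back; along the front a flat grey fascia, 48 mm above the table, with display and flat keys (not used) at its right and the dust cover over the rest.
- pan_top (a point): Centre of the pan's top face: flat steel, 110 (scale's own x) x 150 (own y) mm with a fine rim 1 mm high. It lies at own x = +40, y = 0 mm of the scale, 67 mm above the table; axes as the scale's.
- scale_pan (a joint): How far the pan has sunk on its load cell's springs (m): 0 empty, about 0.001 under the larger weight, 0.005 at the overload stop. Stiffness 2000 N/m: a load over about 9 N in all, or a drop from more than a few mm, overloads it (beyond 0.0045).
- cal_cover (a joint): How far the dust cover is open (m): 0 fully shut against its stop, 0.054 fully open; starts shut or up to 10 mm ajar. Opens along the scale's own +y, drags with about 1.2 N, stays where left. Black plate 53 (x) x 58 (y) x 4 mm between two low rails along own y, 54 mm apart, 6 mm above the fascia. Shut, it covers the key's well; fully open, it clears it.
- cover_grip (a point): Middle of the top of the cover's grip rib: a ridge 34 mm long (scale's own x), 12 mm thick (own y), 17 mm high on the middle of the cover plate, its top 69 mm above the table. Pinch it from above across own y; only the low rails are near it. Axes as the scale's; cover shut, it is at own x = -55, y = +5 mm of the scale.
- cal_button (a joint): How far the calibration key is pressed (m): 0 up, 0.004 fully down; counts as fully down from 0.003. Sprung: moves off at 1.5 N, fully down at 4.5 N, comes up again when let go.
- button_top (a point): Middle of the top of the calibration key: white, round, 20 mm across, in the middle of a well 44 (own x) x 50 (own y) mm and 10 mm deep in the fascia. Key up, its top is 1.5 mm below the fascia's surface, 46.5 mm above the table. It lies at own x = -55, y = +5 mm of the scale, under the shut cover; press straight down.
- weight_0: The larger calibration weight, to be set on the pan: brass cylinder 32 mm across and 27 mm high with a knob 20 mm across on top, 34 mm high in all, 0.2 kg. Origin: centre of its underside, z up. Stands on the table between the scale and the tall filling machine, which fills the left of the table with parts jutting out; keep the arm clear of it.
- weight_1: The smaller calibration weight, same shape, 24 mm across and 26 mm high, 0.1 kg; not used, stays where it is. Origin: centre of its underside. The two weights stand 5 cm or more apart (centres); which stands where varies.
- spare_nozzle: Spare steel and brass filling nozzle lying on the table, 19 x 70 x 16 mm, long axis own y; bystander. Origin: centre of its underside.
- spare_knob_0: Small black star knob with a brass insert, lying on the table, 32 x 31 x 20 mm; bystander. Origin: centre of its underside.

How it is judged:
On the way, in this order (a step that is already met when the one before it is completed fails the run):
1. the larger weight stands upright in the middle of the pan, let go (horizontal distance between weight_0 and pan_top below 0.03 m and z of weight_0 in the frame of pan_top between -0.003 and 0.003 m and angle between weight_0's own z axis and vertical below 0.1 rad and contact force between the fingers and weight_0 below 0.1 N), for 0.3 s.
2. with the weight standing on the pan, the calibration key is held fully down (all of step 1 and value of joint cal_button above 0.003 m), for 1.2 s.
At the end, for the whole second after the job is handed in: The dust cover is shut to within 4 mm of its stop, the calibration key is up, and the larger weight stands upright and at rest on the pan, let go, within 30 mm of the pan's centre (all of step 1 and value of joint cal_cover below 0.004 m and value of joint cal_button below 0.001 m and linear speed of weight_0 below 0.01 m/s); the robot touches nothing.
It fails at once if the calibration key is pressed (over 2 mm) while the larger weight is not on the pan (value of joint cal_button above 0.002 m and (horizontal distance between weight_0 and pan_top above 0.045 m or z of weight_0 in the frame of pan_top above 0.006 m)).
It fails at once if the pan is overloaded: pushed or struck down more than 4.5 mm (value of joint scale_pan above 0.0045 m).
It fails at once if another loose thing is moved more than 30 mm (distance of any of weight_1, spare_nozzle, spare_knob_0 from where it was at the start of the episode above 0.03 m).
It also fails if it takes over 72 s, if anything falls off the work surface, if the arm or the gripper's body presses on something with over 40 N, if the wrist force passes 120 N, or if a joint passes its speed limit or range.

## Working session

There is one attempt and no reset: what is moved stays moved. The work goes in short steps, Python scripts to look and compute and a tool call to move; the robot and the scene stay as the last step left them, time stands still between calls to the robot, and variables do not carry over. Pictures are saved under pics/ and viewed, about 8 in all and at most 12, crops included, and the job is handed in when it is done.

Besides the shell and the picture viewer there is one more tool, called after "Request:" as name(argument=value, ...) on one line, values as JSON. step_arm: Moves the arm, as the interface text tells. Its arguments: {"type":"object","properties":{"targets":{"type":"array"},"squeeze":{"type":"number"}},"required":["targets"]}

```bash
mkdir -p pics; ls
cat > h.py <<'E'
import numpy as np, cv2, pickle
from rig import bot
def snap(n,f):
    s=bot.snapshot(n); pickle.dump(s,open(f'pics/{f}.pkl','wb')); cv2.imwrite(f'pics/{f}.png',s['image'][:,:,::-1]); return s
def load(f): return pickle.load(open(f'pics/{f}.pkl','rb'))
def ray(s,uv,z):
    p=cv2.undistortPoints(np.float64(uv).reshape(-1,1,2),np.float64(s['intrinsics']),np.float64(s['distortion']))[:,0]
    R=np.array(s['R']);t=np.array(s['t']);c=-R.T@t
    d=np.c_[p,np.ones(len(p))]@R
    return c+d*((z-c[2])/d[:,2])[:,None]
def proj(s,X):
    R=np.array(s['R']);t=np.float64(s['t'])
    return cv2.projectPoints(np.float64(X).reshape(-1,1,3),cv2.Rodrigues(R)[0],t,np.float64(s['intrinsics']),np.float64(s['distortion']))[0][:,0]
E
python3 - <<'E'
from h import *
print(bot.observe())
a=[snap(n,n+'0') for n in('scene','top','wrist')]
for s in a: print(-np.array(s['R']).T@s['t'])
cv2.imwrite('pics/two.png',np.vstack([a[0]['image'],a[1]['image']])[:,:,::-1][:, :][::1])
E
```

```text
pics
{'clock': 0.0, 'q': array([9.92678910e-01, 3.78046581e-01, 7.96274350e-02, 1.27438923e+00,
       1.99686292e-05, 1.46051339e+00]), 'joint_vel': array([-0.00179105, -0.00075195,  0.00059692,  0.0018736 ,  0.00054872,
       -0.00041147]), 'tau': array([-1.48006806e-03, -4.63601339e+01,  2.69877434e+01,  2.07978138e-02,
        6.47419620e-05, -1.43910537e-07]), 'tool_pos': array([0.2589218 , 0.51267683, 0.23037087]), 'ee_rot': array([-1.69100347,  1.56878418, -2.15883797]), 'wrist_force': array([-0.5184681 ,  0.56100338,  1.49539892]), 'wrist_torque': array([-0.049587  , -0.02665694,  0.02322901]), 'opening': 0.0854737964220509}
[ 0.16627654 -0.93041331  0.64815376]
[ 0.45486933 -0.19554234  1.09918684]
[0.19401791 0.54514344 0.3737804 ]
```

View pics/top0.png

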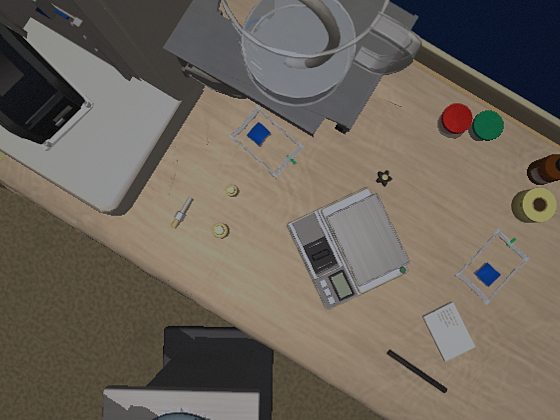

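View pics/scene0.png

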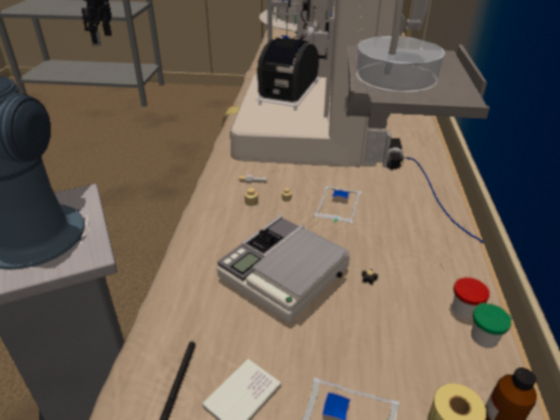

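The top view shows the scale at about (348,248) and its cover at (320,255). The weights are at (221,230) and (232,190), and the first looks larger. The nozzle is at (182,213) and the star knob at (384,178). Next I measure these.

Run:
```python
from h import *
t=load('top0');s=load('scene0')
print('tcp px',proj(t,bot.observe()['tool_pos']),proj(s,bot.observe()['tool_pos']))
for n,uv,z in [('wA',(221,230),.034),('wB',(232,190),.03),('cover',(320,255),.069),('pan',(368,238),.067),('knob',(384,178),.01),('noz',(182,213),.01)]: print(n,ray(t,[uv],z).round(3), [float(t['depth'][uv[1],uv[0]])])
x0,y0=150,140
c=cv2.resize(t['image'][y0:y0+190,x0:x0+270],None,fx=2.9,fy=2.9,interpolation=cv2.INTER_CUBIC)
w=load('wrist0')['image']
cv2.imwrite('pics/crop.png',c[:,:,::-1]);
```

```text
tcp px [[-155.39028533  352.38280754]] [[103.0735663   45.71256902]]
wA [[ 0.476 -0.078  0.034]] [1.0651968717575073]
wB [[ 0.558 -0.098  0.03 ]] [1.0752432346343994]
cover [[ 0.432 -0.274  0.069]] [1.023863434791565]
pan [[ 0.466 -0.366  0.067]] [1.0287165641784668]
knob [[ 0.591 -0.407  0.01 ]] [1.0787034034729004]
noz [[0.51  0.006 0.01 ]] [1.0918388366699219]
```

View pics/crop.png

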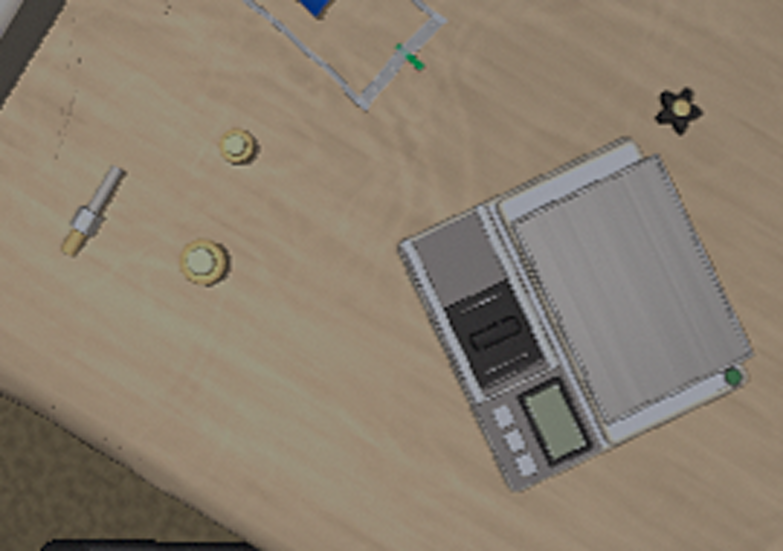

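View pics/wrist0.png

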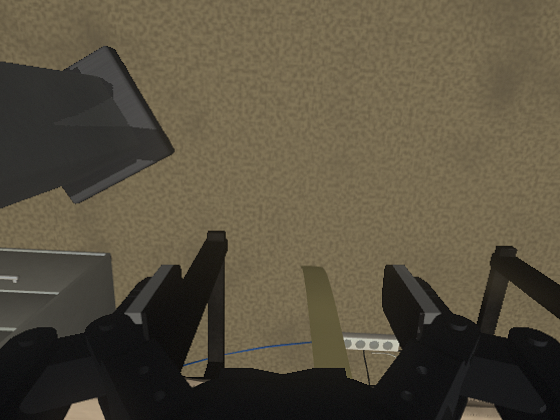

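```bash
cat >> h.py <<'E'
from scipy.spatial.transform import Rotation as Ro
def cloud(s):
    h,w=s['depth'].shape; v,u=np.mgrid[:h,:w]; m=s['depth']>0
    uv=np.c_[u[m],v[m]].astype(float)
    p=cv2.undistortPoints(uv.reshape(-1,1,2),np.float64(s['intrinsics']),np.float64(s['distortion']))[:,0]
    P=np.c_[p,np.ones(len(p))]*s['depth'][m][:,None]
    return (P-s['t'])@np.array(s['R']),uv
def TR():
    o=bot.observe(); return o,Ro.from_euler('xyz',o['ee_rot']).as_matrix()
def go(p,jaw=None,o=None):
    "shift in tool cm, and turn about tool x so that jaw axis lies at angle jaw(rad, mod pi), and tool straight down"
    o,R=TR(); d=R.T@(np.array(p)-o['tool_pos'])*100
    print('tool_pos',o['tool_pos'].round(4),'jaw deg',np.degrees(np.arctan2(R[1,1],R[0,1])).round(1),'xaxis',R[:,0].round(3),'open',round(o['opening'],4),'t',o['clock'],'F',o['wrist_force'].round(1),'q',o['q'].round(2))
    print('shift cm',d.round(2))
    if jaw is not None:
        for j in(jaw,jaw+np.pi):
            y=np.array([np.cos(j),np.sin(j),0]);x=np.array([0,0,-1.])
            G=np.c_[x,y,np.cross(x,y)]; print('turn',Ro.from_matrix(R.T@G).as_rotvec().round(3))
E
python3 - <<'E'
from h import *
t=load('top0');s=load('scene0')
f=lambda c:[(150+(a+.5)/2.9-.5,140+(b+.5)/2.9-.5) for a,b in c]
pan=ray(t,f([(515,222),(655,155),(750,352),(612,422)]),.067); print('pan\n',pan.round(4),pan.mean(0).round(4))
e=(pan[1]-pan[0])+(pan[2]-pan[3]); print('len',np.linalg.norm(pan[1]-pan[0]),np.linalg.norm(pan[2]-pan[1]),'xdir',np.degrees(np.arctan2(e[1],e[0])))
e=(pan[0]-pan[3])+(pan[1]-pan[2]);print('ydir',np.degrees(np.arctan2(e[1],e[0])))
cas=ray(t,f([(400,243),(515,490)]),.048);e=cas[0]-cas[1];print('case',cas.round(4),np.degrees(np.arctan2(e[1],e[0])),np.linalg.norm(e))
print('rib',ray(t,f([(495,332)]),.069),'wA',ray(t,f([(204,262)]),.034),'wB',ray(t,f([(237,146)]),.033))
P,_=cloud(t);Q,_=cloud(s);A=np.r_[P,Q]
for x in np.arange(.1,.9,.1):
    r=[]
    for y in np.arange(-.3,.7,.1):
        m=(abs(A[:,0]-x-.05)<.05)&(abs(A[:,1]-y-.05)<.05)
        r.append(f'{A[m,2].max():.2f}' if m.any() else ' -- ')
    print(round(x,1),r)
go([.476,-.078,.2],0)
E
```

```text
pan
 [[ 0.5068 -0.287   0.067 ]
 [ 0.5536 -0.3801  0.067 ]
 [ 0.4234 -0.4448  0.067 ]
 [ 0.3752 -0.3535  0.067 ]] [ 0.4647 -0.3664  0.067 ]
len 0.10419475425579486 0.14542883038067114 xdir -62.710237762531854
ydir 26.60522189810769
case [[ 0.4918 -0.2107  0.048 ]
 [ 0.3267 -0.2916  0.048 ]] 26.095364784181648 0.1838855063763607
rib [[ 0.43320996 -0.27474302  0.069     ]] wA [[ 0.47641389 -0.07604993  0.034     ]] wB [[ 0.55726855 -0.09669468  0.033     ]]
0.1 ['0.00', '0.01', '0.27', '0.27', '0.01', '-0.74', '-0.73', '-0.73', '-0.73', '-0.73']
0.2 ['0.01', '0.01', '0.00', '-0.73', '-0.73', '-0.74', '-0.73', '0.36', '0.36', '-0.74']
0.3 ['0.06', '0.01', '0.01', '0.01', '-0.01', '-0.74', '-0.73', '-0.73', '0.34', '-0.73']
0.4 ['0.08', '0.01', '0.04', '0.02', '0.01', '0.01', '-0.74', '-0.74', '-0.74', '-0.73']
0.5 ['0.07', '0.03', '0.03', '0.09', '0.09', '0.09', '0.09', '0.01', '-0.74', '-0.74']
0.6 ['0.60', '0.57', '0.32', '0.09', '0.23', '0.26', '0.26', '0.09', '0.01', '-0.00']
0.7 ['0.57', '0.57', '0.51', '0.51', '0.44', '0.38', '0.35', '0.32', '0.29', '0.01']
0.8 ['0.38', '0.38', '0.42', ' -- ', '0.36', '0.35', '0.34', '0.33', ' -- ', '0.27']
tool_pos [0.259  0.5128 0.2306] jaw deg 63.2 xaxis [-0.001 -0.001 -1.   ] open 0.0856 t 0.15 F [-0.9  0.3  0.4] q [ 0.99  0.38  0.08  1.27 -0.    1.46]
shift cm [  3.12 -42.95  46.01]
turn [1.103e+00 1.000e-03 1.000e-03]
turn [-2.039e+00 -2.000e-03  1.000e-03]
```

The scale's yaw gives own y at 26.5°, the pan centre is at (0.465,−0.366), and the cover is about 8 mm ajar. The straight path at z 0.23 is clear, so I move over the larger weight.

Request:
step_arm(targets=[100,0,-2.8,3.0,0,0,0,100,0,-2.8,3.0,0,0,0,100,0,-2.8,3.0,0,0,0,100,0,-2.8,3.0,0,0,0,100,0,-2.8,3.0,0,0,0])

```text
clock: 0.57
tool_pos: [0.33, 0.3188, 0.231]
ee_rot: [-1.646, 1.57, -2.113]
wrist_force: [1.0, -0.6, -0.5]
opening: 0.0854
```

Request:
step_arm(targets=[100,0,-2.8,3.0,0,0,0,100,0,-2.8,3.0,0,0,0,100,0,-2.8,3.0,0,0,0,100,0,-2.8,3.0,0,0,0,100,0,-2.8,3.0,0,0,0])

```text
clock: 0.98
tool_pos: [0.4008, 0.1261, 0.2313]
ee_rot: [1.424, 1.571, 0.956]
wrist_force: [0.6, 0.1, 0.3]
opening: 0.0854
```

Request:
step_arm(targets=[100,0,-2.8,3.0,0,0,0,100,0,-2.8,3.0,0,0,0,100,0,-2.8,3.0,0,0,0,100,0,-2.8,3.0,0,0,0,100,0,-2.8,3.0,0,0,0])

```text
clock: 1.4
tool_pos: [0.4716, -0.0666, 0.2312]
ee_rot: [2.177, 1.57, 1.709]
wrist_force: [0.8, 1.3, 0.4]
opening: 0.0856
```

Request:
step_arm(targets=[100,0,0,0,0.12,0,0,100,0,0,0,0.12,0,0,100,0,0,0,0.12,0,0,100,0,0,0,0.12,0,0,100,0,0,0,0.12,0,0])

```text
clock: 1.82
tool_pos: [0.4713, -0.0647, 0.2309]
ee_rot: [-2.475, 1.57, 2.734]
wrist_force: [-0.6, 0.3, -1.2]
opening: 0.0853
```

Run:
```python
from h import *
go([.476,-.076,.12],np.radians(26.5))
w=snap('wrist','w1')
print(proj(w,[[.4764,-.076,.034],[.5573,-.0967,.033]]))
```

```text
tool_pos [ 0.4713 -0.0647  0.2309] jaw deg 28.4 xaxis [-0.001  0.    -1.   ] open 0.0853 t 1.8167 F [-0.6  0.3 -1.2] q [-0.27  0.18 -0.19  1.2   0.    0.8 ]
shift cm [11.09 -0.12  1.22]
turn [ 0.034 -0.001  0.001]
turn [-3.108e+00 -1.000e-03 -1.000e-03]
[[281.87982637 190.12250431]
 [338.47624133 240.85514504]]
```

View pics/w1.png

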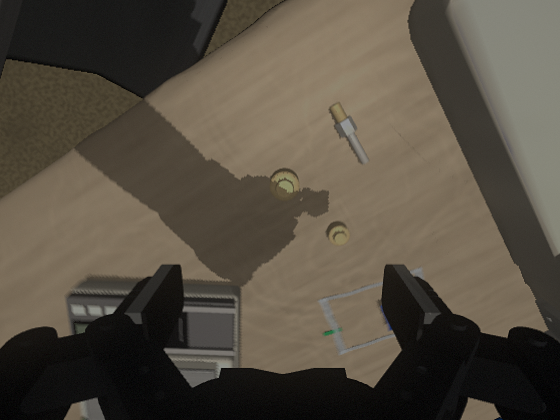

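The wrist view shows the large weight's knob at (286,187) and the small one's at (339,235). Both are a few pixels from where the top view predicted.

Run:
```python
from h import *
w=load('w1'); hsv=cv2.cvtColor(w['image'],cv2.COLOR_RGB2HSV)
P,uv=cloud(w)
for c in [(.4764,-.076),(.5573,-.0967)]:
    m=(np.hypot(P[:,0]-c[0],P[:,1]-c[1])<.03)&(P[:,2]>.012); Q=P[m]; k=Q[:,2]>Q[:,2].max()-.004
    print(Q[:,2].max(),Q[k].mean(0).round(4),(Q[k].max(0)-Q[k].min(0)).round(3),uv[m][k].mean(0), ray(w,[uv[m][k].mean(0)],.034).round(4))
t=load('top0');P,uv=cloud(t)
for c in [(.4764,-.076),(.5573,-.0967)]:
    m=(np.hypot(P[:,0]-c[0],P[:,1]-c[1])<.03)&(P[:,2]>.012); Q=P[m]; k=Q[:,2]>Q[:,2].max()-.004
    print('top',Q[:,2].max(),Q[k].mean(0).round(4),k.sum())
```

```text
0.3210760895344832 [ 0.4662 -0.0559  0.3185] [0.026 0.015 0.004] [281.61565836 413.62846975] [[ 0.616  -0.3343  0.034 ]]
0.02872427749306111 [ 0.5595 -0.0943  0.0268] [0.013 0.013 0.004] [340.47008547 237.76068376] [[ 0.557  -0.0923  0.034 ]]
top 0.03999005632705639 [ 0.4754 -0.074   0.0376] 27
top 0.030463427737006176 [ 0.5588 -0.0949  0.028 ] 30
```

Request:
step_arm(targets=[100,3.4,0,0.5,0.034,0,0,100,3.4,0,0.5,0,0,0,100,3.4,0,0.05,0,0,0,100,3.4,0,0,0,0,0,100,3.4,0,0,0,0,0])

```text
clock: 2.28
tool_pos: [0.4763, -0.0738, 0.0599]
ee_rot: [1.06, 1.57, -0.039]
wrist_force: [1.1, 0.1, -0.0]
opening: 0.0853
```

Run:
```python
from h import *
go([.476,-.074,.007],np.radians(26.5))
w=snap('wrist','w2')
```

```text
tool_pos [ 0.4763 -0.0738  0.0599] jaw deg 27.0 xaxis [ 0. -0. -1.] open 0.0853 t 2.2833 F [ 1.1  0.1 -0. ] q [-0.29  0.32 -0.48  0.77  0.    0.81]
shift cm [ 5.29 -0.04  0.  ]
turn [ 0.009  0.    -0.   ]
turn [-3.133e+00  1.000e-03  0.000e+00]
```

View pics/w2.png

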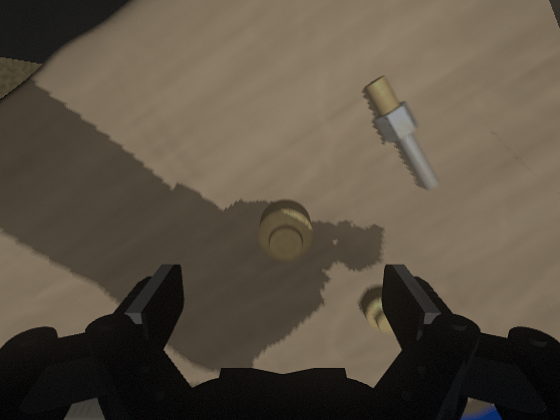

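The weight is centred at about (286,243), midway between the fingers, and the small one at (380,310) is clear of the right finger's path. I descend and grip.

Request:
step_arm(targets=[100,1.5,0,0,0,0,0,100,1.5,0,0,0,0,0,100,1.2,0,0,0,0,0,100,0.8,0,0,0,0,0,100,0.3,0,0,0,0,0])

```text
clock: 2.75
tool_pos: [0.4759, -0.0736, 0.0078]
ee_rot: [-2.384, 1.569, 2.799]
wrist_force: [0.5, 0.0, 0.5]
opening: 0.0857
```

Request:
step_arm(targets=[60,0,0,0,0,0,0,40,0,0,0,0,0,0,30,0,0,0,0,0,0,20,0,0,0,0,0,0,20,0,0,0,0,0,0], squeeze=30)

```text
clock: 3.17
tool_pos: [0.4773, -0.0739, 0.0093]
ee_rot: [1.031, 1.569, -0.07]
wrist_force: [0.4, 0.7, 5.7]
opening: 0.0298
```

Request:
step_arm(targets=[20,0,0,0,0,0,0,20,0,0,0,0,0,0,20,0,0,0,0,0,0,20,0,0,0,0,0,0,20,0,0,0,0,0,0], squeeze=30)

```text
clock: 3.58
tool_pos: [0.4773, -0.0739, 0.0093]
ee_rot: [1.018, 1.569, -0.083]
wrist_force: [-1.1, 1.3, 6.0]
opening: 0.0298
```

Request:
step_arm(targets=[20,-1,0,0,0,0,0,20,-2,0,0,0,0,0,20,-3,0,0,0,0,0,20,-3,0,0,0,0,0,20,-3,0,0,0,0,0])

```text
clock: 4.0
tool_pos: [0.4755, -0.0736, 0.1292]
ee_rot: [-2.331, 1.569, 2.851]
wrist_force: [1.0, -0.2, -1.3]
opening: 0.0297
```

Run:
```python
from h import *
go([.4647,-.3664,.15],np.radians(26.5))
w=snap('wrist','w3');s=snap('scene','s3')
c=proj(s,bot.observe()['tool_pos'])[0].astype(int);print(c)
a=s['image'][c[1]-50:c[1]+50,c[0]-65:c[0]+65]
a=cv2.resize(a,(520,400),interpolation=cv2.INTER_CUBIC); b=cv2.resize(w['image'][200:,100:480],(280,160))
o=np.zeros((400,800,3),np.uint8);o[:,:520]=a;o[:160,520:]=b
cv2.imwrite('pics/v3.png',o[:,:,::-1])
```

```text
tool_pos [ 0.4755 -0.0736  0.1292] jaw deg 26.9 xaxis [-0.002  0.    -1.   ] open 0.0297 t 4.0 F [ 1.  -0.2 -1.3] q [-0.29  0.25 -0.37  0.95  0.    0.82]
shift cm [ -2.09 -14.2   25.63]
turn [ 0.007 -0.001  0.001]
turn [-3.135e+00 -2.000e-03 -2.000e-03]
[250 153]
```

View pics/v3.png

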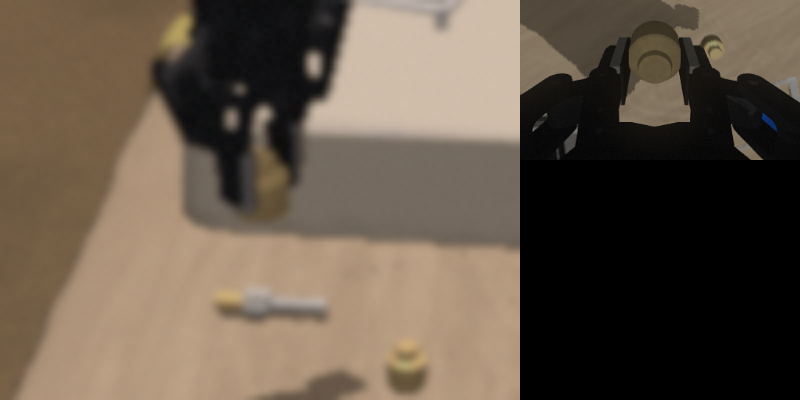

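Run:
```python
from h import *
w=load('w3'); print(ray(w,[(283,289)],.154), -np.array(w['R']).T@w['t'])
P,uv=cloud(w); m=(abs(uv[:,0]-283)<14)&(uv[:,1]>225)&(uv[:,1]<320)
for r in range(225,320,8):
    k=m&(abs(uv[:,1]-r)<2); print(r,P[k].mean(0).round(4))
```

```text
[[ 0.47436948 -0.07104257  0.154     ]] [ 0.44289206 -0.00913301  0.27256381]
225 [ 0.4878 -0.0973  0.0006]
233 [ 0.4683 -0.0592  0.1276]
241 [ 0.4685 -0.0594  0.1364]
249 [ 0.4688 -0.06    0.1435]
257 [ 0.4702 -0.0628  0.1445]
265 [ 0.4717 -0.0658  0.1449]
273 [ 0.4717 -0.0658  0.1519]
281 [ 0.4726 -0.0676  0.1546]
289 [ 0.4742 -0.0707  0.1546]
297 [ 0.4758 -0.0739  0.1545]
305 [ 0.4775 -0.0771  0.1545]
313 [ 0.4927 -0.1066  0.1111]
```

The weight is held upright, with its underside 8.8 mm below TCP height. I carry it over the pan.

Request:
step_arm(targets=[20,-0.4,-1.4,2.5,0,0,0,20,-0.4,-1.4,2.5,0,0,0,20,0,-1.4,2.5,0,0,0,20,0,-1.4,2.5,0,0,0,20,0,-1.4,2.5,0,0,0])

```text
clock: 4.52
tool_pos: [0.4695, -0.2178, 0.135]
ee_rot: [-2.639, 1.569, 2.543]
wrist_force: [0.7, -0.8, -3.2]
opening: 0.0302
```

Request:
step_arm(targets=[20,0,-1.4,2.5,0,0,0,20,0,-1.4,2.5,0,0,0,20,0,-1.4,2.5,0,0,0,20,0,-1.4,2.5,0,0,0,20,0,-1.4,2.5,0,0,0])

```text
clock: 4.93
tool_pos: [0.4635, -0.3608, 0.1346]
ee_rot: [-2.845, 1.568, 2.337]
wrist_force: [0.1, -0.0, -1.6]
opening: 0.0298
```

Run:
```python
from h import *
go([.4647,-.3664,.076],np.radians(26.5))
w=snap('wrist','w4')
P,uv=cloud(w)
# pan plane points
m=(abs(P[:,2]-.067)<.006)&(np.hypot(P[:,0]-.465,P[:,1]+.366)<.12)
print('pan z',np.median(P[m,2]),m.sum())
y=np.array([np.cos(.4625),np.sin(.4625)]);x=np.array([y[1],-y[0]])
q=P[m][:,:2]-[.4647,-.3664]; print(np.percentile(q@x,[1,99]),np.percentile(q@y,[1,99]))
```

```text
tool_pos [ 0.4635 -0.3608  0.1346] jaw deg 26.9 xaxis [-0.002  0.002 -1.   ] open 0.0298 t 4.9333 F [ 0.1 -0.  -1.6] q [-0.77  0.45 -0.07  1.06  0.    0.33]
shift cm [ 5.85 -0.14  0.56]
turn [ 0.006 -0.002  0.001]
turn [-3.135e+00 -1.000e-03 -4.000e-03]
pan z 0.06771799731269146 29543
[-0.10525595  0.04824439] [-0.07231157  0.07359823]
```

View pics/w4.png

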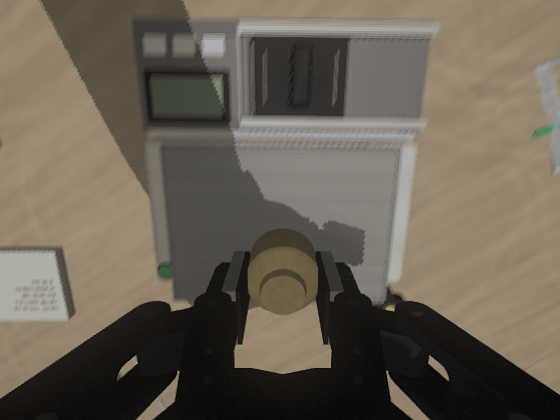

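The view shows the pan's front corners at about (163,147) and (402,147), the rib at (300,76) and the fascia's left end at (436,22). I fix the scale pose from these.

Run:
```python
from h import *
w=load('w4')
a=ray(w,[(163,148),(400,148)],.067);e=a[0]-a[1]
print('pan front',a.round(4),np.linalg.norm(e),np.degrees(np.arctan2(-e[1],-e[0])))
b=ray(w,[(134,20),(438,24)],.05);e=b[1]-b[0];print('case',b.round(4),np.linalg.norm(e),np.degrees(np.arctan2(e[1],e[0])))
th=np.radians(26.5);y=np.array([np.cos(th),np.sin(th)]);x=np.array([y[1],-y[0]])
mid=a.mean(0)[:2]; print('pan centre',mid+.055*x)
c=np.array([.4647,-.3664])-.04*x; O=mid+.055*x-.04*x
own=lambda p:np.c_[(p[:,:2]-O)@x,(p[:,:2]-O)@y].round(4)
print('own case',own(b));print('rib',own(ray(w,[(289,45),(312,45),(289,108),(312,108)],.069)))
print('plate',own(ray(w,[(249,40),(347,40),(249,115),(346,115)],.052)))
print('display end of well frame',own(ray(w,[(240,40)],.054)))
```

```text
pan front [[ 0.3765 -0.3527  0.067 ]
 [ 0.5069 -0.2865  0.067 ]] 0.1461643860831991 26.902687924029227
case [[ 0.3291 -0.2935  0.05  ]
 [ 0.4932 -0.2127  0.05  ]] 0.1829167552181791 26.199752913778898
pan centre [ 0.46625853 -0.36881227]
own case [[-0.0886 -0.0891]
 [-0.0877  0.0938]]
rib [[-0.0728  0.0039]
 [-0.0728  0.0168]
 [-0.0388  0.0043]
 [-0.0389  0.0179]]
plate [[-0.078  -0.0201]
 [-0.0784  0.0392]
 [-0.0341 -0.0211]
 [-0.0346  0.0413]]
display end of well frame [[-0.0776 -0.0253]]
```

Request:
step_arm(targets=[20,1.5,0,0.3,0,0,0,20,1.5,0,0.2,0,0,0,20,1.0,0,0,0,0,0,20,0.5,0,0,0,0,0,20,0.3,0,0,0,0,0])

```text
clock: 5.4
tool_pos: [0.4658, -0.3632, 0.0865]
ee_rot: [-2.839, 1.567, 2.343]
wrist_force: [0.7, 0.1, -2.2]
opening: 0.0301
```

Request:
step_arm(targets=[20,0.4,0,0.3,0,0,0,20,0.2,0,0.1,0,0,0,20,0.2,0,0,0,0,0,20,0.1,0,0,0,0,0,20,0,0,0,0,0,0])

```text
clock: 5.82
tool_pos: [0.4688, -0.3682, 0.0795]
ee_rot: [0.611, 1.57, -0.491]
wrist_force: [-0.7, 0.8, -1.4]
opening: 0.0299
```

Request:
step_arm(targets=[20,0.1,0,0,0,0,0,20,0.05,0,0,0,0,0,20,0,0,0,0,0,0,20,0,0,0,0,0,0,20,0,0,0,0,0,0])

```text
clock: 6.23
tool_pos: [0.4687, -0.3681, 0.0778]
ee_rot: [1.133, 1.571, 0.031]
wrist_force: [-0.9, -0.5, -2.3]
opening: 0.03
```

Request:
step_arm(targets=[20,0.1,0,0,0,0,0,20,0,0,0,0,0,0,20,0,0,0,0,0,0,20,0,0,0,0,0,0,20,0,0,0,0,0,0])

```text
clock: 6.65
tool_pos: [0.4687, -0.3681, 0.0768]
ee_rot: [1.939, 1.571, 0.838]
wrist_force: [-0.4, -0.9, -1.4]
opening: 0.0299
```

Request:
step_arm(targets=[20,0.1,0,0,0,0,0,20,0,0,0,0,0,0,20,0,0,0,0,0,0,20,0,0,0,0,0,0,20,0,0,0,0,0,0])

```text
clock: 7.07
tool_pos: [0.4688, -0.3682, 0.0759]
ee_rot: [0.705, 1.57, -0.396]
wrist_force: [0.2, -0.6, -0.3]
opening: 0.03
```

Request:
step_arm(targets=[20,0.05,0,0,0,0,0,20,0,0,0,0,0,0,20,0,0,0,0,0,0,20,0,0,0,0,0,0,20,0,0,0,0,0,0])

```text
clock: 7.48
tool_pos: [0.4688, -0.3682, 0.0754]
ee_rot: [0.64, 1.57, -0.461]
wrist_force: [-0.5, 0.1, -0.2]
opening: 0.0299
```

Request:
step_arm(targets=[40,0,0,0,0,0,0,45,0,0,0,0,0,0,60,0,0,0,0,0,0,80,0,0,0,0,0,0,100,0,0,0,0,0,0])

```text
clock: 7.9
tool_pos: [0.4686, -0.3681, 0.0753]
ee_rot: [1.828, 1.571, 0.727]
wrist_force: [-0.1, 0.2, -0.5]
opening: 0.073
```

Request:
step_arm(targets=[100,0,0,0,0,0,0,100,-1,0,0,0,0,0,100,-2,0,0,0,0,0,100,-3,0,0,0,0,0,100,-3,0,0,0,0,0])

```text
clock: 8.32
tool_pos: [0.4679, -0.3675, 0.1662]
ee_rot: [-2.848, 1.569, 2.333]
wrist_force: [1.2, -0.7, -0.4]
opening: 0.085
```

Run:
```python
from h import *
go([.4263,-.2772,.12],np.radians(26.5))
w=snap('wrist','w5')
P,uv=cloud(w); m=(np.hypot(P[:,0]-.468,P[:,1]+.368)<.03)&(P[:,2]>.08)&(P[:,2]<.11)
Q=P[m];k=Q[:,2]>Q[:,2].max()-.003;print(Q[:,2].max(),Q[k].mean(0),Q[k].max(0)-Q[k].min(0))
```

```text
tool_pos [ 0.4679 -0.3675  0.1662] jaw deg 26.9 xaxis [-0.001  0.001 -1.   ] open 0.085 t 8.3167 F [ 1.2 -0.7 -0.4] q [-0.77  0.44  0.01  1.14  0.    0.33]
shift cm [ 4.64  0.37 -9.93]
turn [ 0.006 -0.002  0.001]
turn [-3.135e+00 -1.000e-03 -3.000e-03]
0.10247171005494259 [ 0.46816723 -0.36737636  0.10073062] [0.01783286 0.01809311 0.0029976 ]
```

View pics/w5.png

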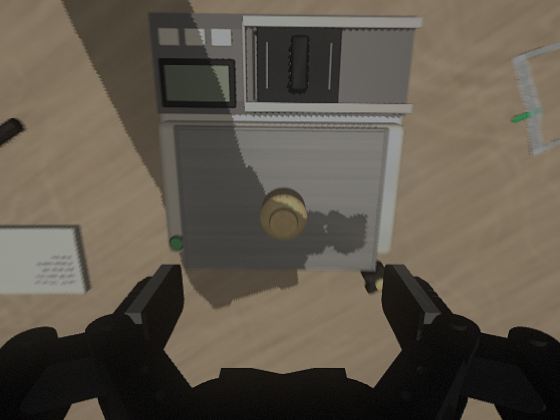

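The weight stands upright on the pan at (0.468,−0.367). Pan front corners are at (175,127) and (387,127), back corners near (181,269) and (379,269), and the rib is at (299,64).

Run:
```python
from h import *
w=load('w5')
p=ray(w,[(175,126),(389,126),(380,270),(181,270)],.067)
print(p.round(4),p.mean(0),[np.linalg.norm(p[i]-p[(i+1)%4]).round(4) for i in range(4)])
th=np.radians(26.5);y=np.array([np.cos(th),np.sin(th)]);x=np.array([y[1],-y[0]])
for c in (p.mean(0)[:2],np.array([.4668,-.368])):
    O=c-.04*x
    own=lambda q:np.c_[(q[:,:2]-O)@x,(q[:,:2]-O)@y].round(4)
    print('rib',own(ray(w,[(290,36),(309,36),(290,94),(309,94)],.069)).mean(0),'case',own(ray(w,[(148,14),(421,18)],.05)))
    print('shut grip world',O-.055*x+.005*y)
P,uv=cloud(w); m=(P[:,2]>.063)&(P[:,2]<.075)&(abs(uv[:,0]-300)<25)&(abs(uv[:,1]-64)<35)
print('rib by depth',P[m].mean(0),m.sum(),(P[m][:,:2]@y).min(),(P[m][:,:2]@y).max())
r=ray(w,[(299.5,65)],.069);print('rib world',r)
go([*r[0,:2],.12],th)
```

```text
[[ 0.3748 -0.3497  0.067 ]
 [ 0.5077 -0.2823  0.067 ]
 [ 0.5603 -0.3798  0.067 ]
 [ 0.4203 -0.4509  0.067 ]] [ 0.46576238 -0.36566981  0.067     ] [np.float64(0.149), np.float64(0.1108), np.float64(0.1571), np.float64(0.111)]
rib [-0.0543  0.0115] case [[-0.088  -0.0916]
 [-0.0868  0.0946]]
shut grip world [ 0.42784825 -0.27842006]
rib [-0.05685  0.0116 ] case [[-0.0906 -0.0914]
 [-0.0894  0.0947]]
shut grip world [ 0.42888588 -0.28075025]
rib by depth [ 0.43290059 -0.2749612   0.06933066] 997 0.25845599786383766 0.2712286030467083
rib world [[ 0.43378541 -0.27577272  0.069     ]]
tool_pos [ 0.4708 -0.3702  0.1737] jaw deg 26.9 xaxis [ 0.007 -0.006 -1.   ] open 0.0852 t 8.3667 F [ 0.7 -1.4  4.5] q [-0.77  0.44  0.02  1.15  0.    0.33]
shift cm [  5.28   0.95 -10.14]
turn [ 0.007  0.009 -0.003]
turn [-3.135  0.005  0.014]
```

Request:
step_arm(targets=[60,0,0.2,-2.5,0,0,0,60,0,0.3,-2.5,0,0,0,60,0,0.3,-2.6,0,0,0,60,0.5,0.1,-2.5,0,0,0,60,0,0,0,0,0,0])

```text
clock: 8.78
tool_pos: [0.4278, -0.2691, 0.1596]
ee_rot: [-2.906, 1.565, 2.277]
wrist_force: [-1.5, 1.1, -1.0]
opening: 0.0513
```

Request:
step_arm(targets=[50,2,0,0,0,0,0,50,2,0,0,0,0,0,50,1,0,0,0,0,0,50,0,0,0,0,0,0,50,0,0,0,0,0,0])

```text
clock: 9.2
tool_pos: [0.4308, -0.274, 0.1103]
ee_rot: [-2.784, 1.57, 2.397]
wrist_force: [0.2, -0.2, 0.1]
opening: 0.0423
```

Run:
```python
from h import *
go([.4333,-.2753,.057],np.radians(26.5))
```

```text
tool_pos [ 0.4308 -0.274   0.1103] jaw deg 26.9 xaxis [-0.001  0.001 -1.   ] open 0.0423 t 9.2 F [ 0.2 -0.2  0.1] q [-0.69  0.32 -0.33  0.93  0.    0.41]
shift cm [5.33 0.16 0.23]
turn [ 0.006 -0.001  0.   ]
turn [-3.135e+00 -1.000e-03 -1.000e-03]
```

Request:
step_arm(targets=[50,1.5,0.15,0.2,0,0,0,50,1.5,0,0,0,0,0,50,1.2,0,0,0,0,0,50,0.8,0,0,0,0,0,50,0.3,0,0,0,0,0])

```text
clock: 9.62
tool_pos: [0.4334, -0.2753, 0.0571]
ee_rot: [-3.035, 1.571, 2.146]
wrist_force: [-0.1, 0.4, 0.4]
opening: 0.0427
```

Request:
step_arm(targets=[30,0,0,0,0,0,0,20,0,0,0,0,0,0,10,0,0,0,0,0,0,5,0,0,0,0,0,0,5,0,0,0,0,0,0], squeeze=25)

```text
clock: 10.03
tool_pos: [0.4339, -0.2756, 0.0583]
ee_rot: [0.436, 1.569, -0.666]
wrist_force: [-0.1, 1.3, 4.1]
opening: 0.0113
```

Request:
step_arm(targets=[5,0,0,0,0,0,0,5,0,0,0,0,0,0,5,0,0,0,0,0,0,5,0,0,0,0,0,0,5,0,0,0,0,0,0])

```text
clock: 10.45
tool_pos: [0.4339, -0.2756, 0.0583]
ee_rot: [0.415, 1.569, -0.687]
wrist_force: [-0.8, 0.5, 5.3]
opening: 0.0112
```

Gripped the rib (11 mm). Slide open.

Request:
step_arm(targets=[5,-0.1,0.6,0,0,0,0,5,0,1,0,0,0,0,5,0,1,0,0,0,0,5,0,1,0,0,0,0,5,0,0.6,0,0,0,0])

```text
clock: 10.87
tool_pos: [0.4727, -0.2564, 0.0584]
ee_rot: [0.168, 1.569, -0.933]
wrist_force: [1.5, -5.4, -2.9]
opening: 0.0112
```

Request:
step_arm(targets=[5,0,0.3,0,0,0,0,5,0,0.2,0,0,0,0,5,0,0.1,0,0,0,0,5,0,0,0,0,0,0,5,0,0,0,0,0,0])

```text
clock: 11.28
tool_pos: [0.4763, -0.2547, 0.0584]
ee_rot: [-0.87, 1.567, -1.972]
wrist_force: [-1.8, -7.4, -1.4]
opening: 0.011
```

Request:
step_arm(targets=[5,0,0.2,0,0,0,0,5,0,0.2,0,0,0,0,5,0,0,0,0,0,0,5,0,0,0,0,0,0,5,0,0,0,0,0,0])

```text
clock: 11.7
tool_pos: [0.4764, -0.2545, 0.0583]
ee_rot: [-1.294, 1.559, -2.397]
wrist_force: [-11.0, -12.3, 4.7]
opening: 0.011
```

The cover is fully open against its stop. That puts the key at (0.428,−0.279), which agrees with the image estimate. Release and rise.

Request:
step_arm(targets=[30,0,-0.3,0,0,0,0,50,0,0,0,0,0,0,50,0,0,0,0,0,0,50,0,0,0,0,0,0,50,-1,0,0,0,0,0])

```text
clock: 12.12
tool_pos: [0.476, -0.2512, 0.0668]
ee_rot: [-2.878, 1.567, 2.304]
wrist_force: [-0.2, 0.2, -0.2]
opening: 0.0429
```

Request:
step_arm(targets=[50,-2,0,0,0,0,0,50,-3,0,0,0,0,0,20,-1,-1.5,0,0,0,0,0,0,-1.5,0,0,0,0,0,0,-2,0,0,0,0])

```text
clock: 12.53
tool_pos: [0.4334, -0.2762, 0.1302]
ee_rot: [0.564, 1.567, -0.536]
wrist_force: [-0.2, 0.4, -0.7]
opening: 0.0072
```

Request:
step_arm(targets=[0,0,0,0,0,0,0,0,0,0,0,0,0,0,0,0,0,0,0,0,0,0,0,0,0,0,0,0,0,0,0,0,0,0,0])

```text
clock: 12.95
tool_pos: [0.4328, -0.2752, 0.1282]
ee_rot: [2.112, 1.57, 1.011]
wrist_force: [-0.6, 0.3, -0.0]
opening: -0.0002
```

Run:
```python
from h import *
go([.428,-.279,.055],np.radians(26.5))
w=snap('wrist','w6')
P,uv=cloud(w)
th=np.radians(26.5);y=np.array([np.cos(th),np.sin(th)]);x=np.array([y[1],-y[0]]);k=np.array([.428,-.279])
q=P[:,:2]-k; a=q@x;b=q@y
for n,m in [('well',(P[:,2]<.0435)&(P[:,2]>.03)&(abs(a)<.03)&(abs(b)<.035)),('key',(P[:,2]<.0475)&(P[:,2]>.0445)&(np.hypot(a,b)<.016))]:
    print(n,m.sum(),np.percentile(a[m],[2,98]).round(4),np.percentile(b[m],[2,98]).round(4),np.median(P[m,2]) if m.any() else 0)
m=(np.hypot(P[:,0]-.468,P[:,1]+.368)<.03)&(P[:,2]>.085)&(P[:,2]<.115);print('weight',P[m].mean(0),P[m,2].max())
cv2.imwrite('pics/w6.png',w['image'][:,:,::-1])
```

```text
tool_pos [ 0.4328 -0.2752  0.1282] jaw deg 26.9 xaxis [ 0.  0. -1.] open -0.0002 t 12.95 F [-0.6  0.3 -0. ] q [-0.69  0.31 -0.29  0.97  0.    0.41]
shift cm [ 7.32 -0.61  0.12]
turn [ 0.007 -0.    -0.   ]
turn [-3.134  0.    -0.   ]
well 3555 [-0.0211  0.0209] [-0.0248  0.0244] 0.03936975735428573
key 468 [-0.0111  0.0065] [-0.009   0.0089] 0.04683170887252938
weight [ 0.47318134 -0.35535144  0.08964805] 0.09186025041589443
```

View pics/w6.png

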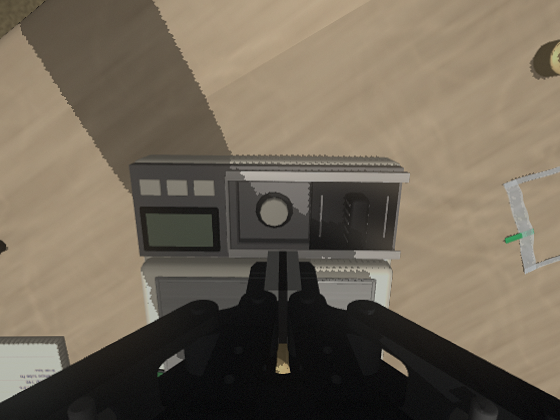

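The well and key (274,210) are uncovered and centred on my estimate, and the cover is fully to the left. I descend to just above the key.

Request:
step_arm(targets=[0,2,-0.6,0.1,0,0,0,0,2,0,0,0,0,0,0,2,0,0,0,0,0,0,1.5,0,0,0,0,0,0,0.3,0,0,0,0,0])

```text
clock: 13.42
tool_pos: [0.426, -0.2774, 0.0476]
ee_rot: [-2.778, 1.566, 2.404]
wrist_force: [0.3, 0.5, -0.4]
opening: -0.0002
```

Request:
step_arm(targets=[0,0.2,0,0,0,0,0,0,0.2,0,0,0,0,0,0,0.1,0,0,0,0,0,0,0,0,0,0,0,0,0,0,0,0,0,0,0])

```text
clock: 13.83
tool_pos: [0.4281, -0.2794, 0.0462]
ee_rot: [0.703, 1.569, -0.399]
wrist_force: [-0.5, 1.0, 1.8]
opening: -0.0001
```

Request:
step_arm(targets=[0,0.2,0,0,0,0,0,0,0.2,0,0,0,0,0,0,0.1,0,0,0,0,0,0,0,0,0,0,0,0,0,0,0,0,0,0,0])

```text
clock: 14.25
tool_pos: [0.4282, -0.2796, 0.0423]
ee_rot: [0.558, 1.568, -0.544]
wrist_force: [-2.6, 3.3, 17.0]
opening: 0.0001
```

Fully down, with the bottom stop felt at 17 N. I ease off slightly and hold for over 2 s.

Request:
step_arm(targets=[0,-0.1,0,0,0,0,0,0,0,0,0,0,0,0,0,0,0,0,0,0,0,0,0,0,0,0,0,0,0,0,0,0,0,0,0])

```text
clock: 14.67
tool_pos: [0.4282, -0.2795, 0.0425]
ee_rot: [0.611, 1.569, -0.49]
wrist_force: [-1.0, 1.8, 9.6]
opening: 0.0002
```

Request:
step_arm(targets=[0,0,0,0,0,0,0,0,0,0,0,0,0,0,0,0,0,0,0,0,0,0,0,0,0,0,0,0,0,0,0,0,0,0,0])

```text
clock: 15.08
tool_pos: [0.4282, -0.2795, 0.0425]
ee_rot: [0.633, 1.569, -0.468]
wrist_force: [-1.0, 2.2, 9.4]
opening: 0.0003
```

Request:
step_arm(targets=[0,0,0,0,0,0,0,0,0,0,0,0,0,0,0,0,0,0,0,0,0,0,0,0,0,0,0,0,0,0,0,0,0,0,0])

```text
clock: 15.5
tool_pos: [0.4282, -0.2795, 0.0424]
ee_rot: [0.639, 1.569, -0.463]
wrist_force: [-1.2, 2.5, 9.7]
opening: -0.0001
```

Request:
step_arm(targets=[0,0,0,0,0,0,0,0,0,0,0,0,0,0,0,0,0,0,0,0,0,0,0,0,0,0,0,0,0,0,0,0,0,0,0])

```text
clock: 15.92
tool_pos: [0.4282, -0.2795, 0.0425]
ee_rot: [0.626, 1.569, -0.476]
wrist_force: [-1.1, 0.8, 10.2]
opening: -0.0002
```

Request:
step_arm(targets=[0,0,0,0,0,0,0,0,0,0,0,0,0,0,0,0,0,0,0,0,0,0,0,0,0,0,0,0,0,0,0,0,0,0,0])

```text
clock: 16.33
tool_pos: [0.4282, -0.2795, 0.0424]
ee_rot: [0.643, 1.569, -0.459]
wrist_force: [-1.7, 3.3, 10.3]
opening: -0.0002
```

Request:
step_arm(targets=[0,0,0,0,0,0,0,0,0,0,0,0,0,0,0,0,0,0,0,0,0,0,0,0,0,0,0,0,0,0,0,0,0,0,0])

```text
clock: 16.75
tool_pos: [0.4282, -0.2795, 0.0425]
ee_rot: [0.611, 1.569, -0.491]
wrist_force: [-1.9, 3.1, 8.7]
opening: -0.0001
```

Held about 2.5 s at 10 N, TCP z 0.0425 (the full 4 mm). Lift and go back to the rib at (0.476,−0.2545).

Request:
step_arm(targets=[0,-1,0,0,0,0,0,0,-2,0,0,0,0,0,0,-3,0,0,0,0,0,20,-1,1.4,0,0,0,0,50,0,2,0,0,0,0])

```text
clock: 17.17
tool_pos: [0.4591, -0.2658, 0.1149]
ee_rot: [0.31, 1.565, -0.794]
wrist_force: [0.2, -0.7, -0.8]
opening: 0.0233
```

Request:
step_arm(targets=[50,0,2,0,0,0,0,50,0,0,0,0,0,0,50,0,0,0,0,0,0,50,0,0,0,0,0,0,50,0,0,0,0,0,0])

```text
clock: 17.58
tool_pos: [0.4747, -0.2549, 0.111]
ee_rot: [-2.335, 1.57, 2.846]
wrist_force: [-0.3, 0.2, -0.5]
opening: 0.0428
```

Run:
```python
from h import *
go([.4764,-.2548,.057],np.radians(26.5))
```

```text
tool_pos [ 0.4747 -0.2549  0.111 ] jaw deg 26.8 xaxis [-0.001  0.    -1.   ] open 0.0428 t 17.5833 F [-0.3  0.2 -0.5] q [-0.61  0.37 -0.25  0.95 -0.    0.49]
shift cm [5.4  0.16 0.08]
turn [ 0.006 -0.001  0.001]
turn [-3.136e+00 -1.000e-03 -1.000e-03]
```

Request:
step_arm(targets=[50,1.5,0.15,0.1,0,0,0,50,1.5,0,0,0,0,0,50,1.2,0,0,0,0,0,50,0.8,0,0,0,0,0,50,0.3,0,0,0,0,0])

```text
clock: 18.0
tool_pos: [0.4758, -0.2546, 0.0568]
ee_rot: [-2.622, 1.568, 2.559]
wrist_force: [0.1, 0.5, -0.8]
opening: 0.0426
```

Request:
step_arm(targets=[30,0,0,0,0,0,0,20,0,0,0,0,0,0,10,0,0,0,0,0,0,5,0,0,0,0,0,0,5,0,0,0,0,0,0], squeeze=25)

```text
clock: 18.42
tool_pos: [0.4769, -0.2558, 0.059]
ee_rot: [-0.948, 1.569, -2.05]
wrist_force: [-4.8, -1.8, 3.6]
opening: 0.0112
```

Request:
step_arm(targets=[5,-0.1,-0.6,0,0,0,0,5,0,-1,0,0,0,0,5,0,-1,0,0,0,0,5,0,-1,0,0,0,0,5,0,-1,0,0,0,0])

```text
clock: 18.83
tool_pos: [0.4355, -0.2761, 0.0591]
ee_rot: [1.938, 1.57, 0.836]
wrist_force: [2.7, -0.8, -7.4]
opening: 0.0111
```

Request:
step_arm(targets=[5,0,-0.4,0,0,0,0,5,0,-0.2,0,0,0,0,5,0,-0.2,0,0,0,0,5,0,0,0,0,0,0,5,0,0,0,0,0,0])

```text
clock: 19.25
tool_pos: [0.4287, -0.2795, 0.0591]
ee_rot: [-1.72, 1.569, -2.822]
wrist_force: [1.1, -2.6, -7.7]
opening: 0.0111
```

Request:
step_arm(targets=[5,0.1,-0.2,0,0,0,0,5,0,-0.1,0,0,0,0,5,0,0,0,0,0,0,5,0,0,0,0,0,0,5,0,0,0,0,0,0])

```text
clock: 19.67
tool_pos: [0.4283, -0.2798, 0.059]
ee_rot: [1.57, 1.567, 0.469]
wrist_force: [3.4, 3.8, -0.2]
opening: 0.0112
```

The cover is at its stop: 54 mm travelled, and further pushing only builds force. Release, rise and check.

Request:
step_arm(targets=[20,0,0.1,0,0,0,0,50,0,0,0,0,0,0,50,0,0,0,0,0,0,50,-1,0,0,0,0,0,50,-3,0,0,0,0,0])

```text
clock: 20.08
tool_pos: [0.4245, -0.278, 0.0955]
ee_rot: [-2.706, 1.562, 2.475]
wrist_force: [0.3, 0.5, 0.2]
opening: 0.0429
```

Request:
step_arm(targets=[50,-4,0,0,0,0,0,50,-4,0,0,0,0,0,50,0,0,-1,0,0,0,50,0,0,0,0,0,0,50,0,0,0,0,0,0])

```text
clock: 20.5
tool_pos: [0.4229, -0.2714, 0.1788]
ee_rot: [0.176, 1.57, -0.925]
wrist_force: [0.0, 0.2, -0.2]
opening: 0.0426
```

Run:
```python
from h import *
go([.428,-.279,.2])
w=snap('wrist','w7');t=snap('top','t7')
th=np.radians(26.5);y=np.array([np.cos(th),np.sin(th)])
P,uv=cloud(w); k=np.array([.428,-.279]);q=P[:,:2]-k
m=(P[:,2]>.063)&(P[:,2]<.075)&(np.hypot(*q.T)<.03);print('rib off along own y',(q[m]@y).min(),(q[m]@y).max(),P[m].mean(0),m.sum())
o=np.zeros((420,800,3),np.uint8);o[:,:560]=w['image'];o[:190,560:]=cv2.resize(t['image'][150:310,220:422],(240,190))
cv2.imwrite('pics/v7.png',o[:,:,::-1])
```

```text
tool_pos [ 0.4229 -0.2714  0.1788] jaw deg 26.9 xaxis [ 0.001 -0.001 -1.   ] open 0.0426 t 20.5 F [ 0.   0.2 -0.2] q [-0.7   0.25 -0.23  1.09 -0.    0.4 ]
shift cm [-2.11  0.11  0.91]
rib off along own y -0.006417996489369892 0.006280748184177168 [ 0.42649892 -0.27631822  0.06900773] 650
```

View pics/v7.png

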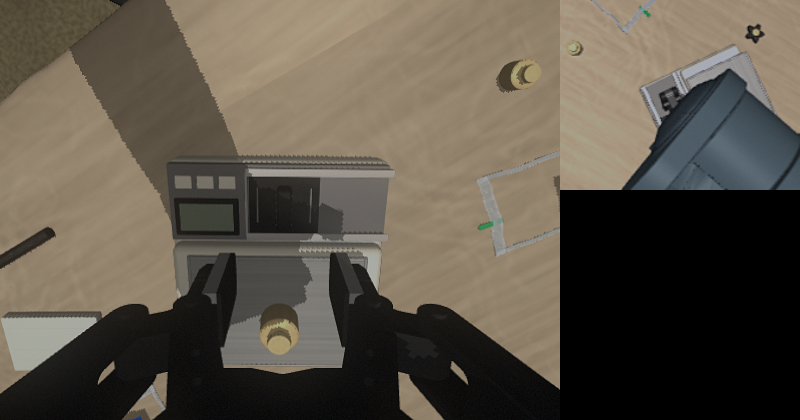

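The cover is shut at the frame edge (247,205), with its rib within 0.1 mm of the shut position along own y. The weight stands upright at (279,330), and the gripper touches nothing.

```bash
python3 -c "
from rig import bot; print(bot.sign_off())"
```

```text
the job is handed in; nothing more can be done
None
```

The job is done and handed in at about 20.5 s on the robot's clock; sign-off reports no verdict.

- **Weight:** I set the larger weight on the pan with a soft touch-down and let go. After release it measured at (0.468, −0.367), within about 3 mm of my pan-centre estimates. It was still upright in the last picture.
- **Key:** With the cover slid to its open stop, I held the key down for about 2.5 s at roughly 10 N. The tool stood at z = 42.5 mm, which is the full 4 mm of travel. The first push reached 17 N at the bottom stop before I eased off.
- **Cover:** I slid it back 54 mm until it met its stop. In the last depth view the rib is within 0.1 mm of the shut position along its slide, as worked out from the open stop.
- **Bystanders:** I never moved near the nozzle or star knob. The small weight still looks in place, but I did not measure its position again, or theirs.

**Disagreements:** The jaws read 30 mm on the 32 mm weight and 11 mm on the 12 mm rib. The camera estimates of the scale differed by 2–3 mm, and touching the cover's open stop settled its position along the slide. I did not see the key come back up, because the cover was shut over it, but it slid over freely.

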